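# Slide the pill tray out to its click stop and snap the cap on

### The arm

A 7-joint arm with a two-finger parallel gripper is mounted at the origin on the work surface. World frame = base frame: x ahead of the robot, y to its left, z up, the work surface at z = 0. Lengths are in m, angles in rad, forces in N, time in s.
With the tool pointing down it reaches from about 0.35 to 0.9 m from the base axis. Payload 19.9 kg.
Tool frame: the origin (TCP) lies at the very end of the fingers, on their centre line; the grasp point (between the pads) lies 19 mm behind it; z points along the fingers, x is the direction in which the jaws open and shut, and the axes are right-handed (so a half turn about z gives the same grasp; the last joint's range is limited). The gripper opens to 94 mm and grips with 3 to 60 N. Pads are 16 mm wide; open, the fingers measure 119 mm over their backs; the gripper's body (75 mm by 177 mm) begins 78 mm behind the grasp point.
Start: joints at [-1.175, 0.417, -0.01, 1.614, 0.005, 1.111, -0.053], TCP at [0.264, 0.566, 0.205] pointing down, gripper open.
Joint ranges: [-2.81, 2.81], [-0.39, 2.02], [-1.27, 1.25], [0.06, 2.57], [-1.19, 4.33], [0.19, 2], [-2.82, 2.82]. Speed limits (rad/s): [1.89, 1.89, 2.39, 2.39, 3.01, 3.01, 3.01].

### API

Orientations are given as a unit quaternion [w, x, y, z].
In Python, from rig import manip gives the robot as it stands.
- The arm moves only by the tool carry_out, never from a script. Its argument "plan" is a list of rows, each a list of 7 numbers: the turn, a rotation vector about the tool's x, y, z in rad, then the shift along the tool's x, y, z in mm, then the closure, from 0 (fully open) to 1 (shut). A call has 1 to 12 rows; each row is the pose to reach, as a shift and turn from the pose measured when the call began, along the tool's axes at that moment; what a row does not reach only later rows make up. A row lasts 1/10 s, in which the tool goes at most 50 mm and 8.59 degrees, less where a joint would pass 70% of its speed; a pose out of reach is approached as far as the arm can. A call with a gripper value outside its range is refused whole. The fingers move at their own pace and stop on an object; "squeeze" is the grip in N (left out, the last holds). Time passes only in rows, so rows that repeat a pose let the fingers close. It gives the time, the measured TCP pose, the force and the opening at its end, in the units of the state.
- manip.get_obs(): the state, without advancing time (a new reading comes with each control period).
- manip.grab_frame(name): name is "scene" or "top" or "wrist"; returns a dict with "img" (400x640x3 uint8, blue, green, red), "range_z" (400x640 float32, m along the optical axis (not along the pixel's ray), 0 where there is no reading), "vfov" (degrees; the focal length in pixels is half the picture's height over the tangent of half this angle, whatever the lens; pixels are square), "cx", "cy" (the principal point, pixels), "cam_to_world" (4x4, takes a point from camera to world coordinates). Camera axes: x right, y down, z forward; pixel columns grow to the right and rows downward; lengths in m; the calibration is good to about 2 mm. The wrist camera is an equidistant fisheye: a pixel r from the principal point sees the ray r / f radians off the axis. A picture is of the moment at which its call begins.
- manip.hand_in(): hands the job in, once; it reports no verdict.
Trained networks look in the newest picture that a camera, given by its name, has taken for a name from the list of things; names that differ only in an ending like _2 or _b are one class to them, and where a whole thing is asked for, a point or a joint stands for the part that bears it (a point fixed in the world has none). Each returns a list of dicts, best first, with "p" (0 to 1); they miss things now and then, are a little off and sometimes report something else, mostly with a low value. They report only what shows in the picture. A call takes as long as a camera call. They do not tell look-alikes from the thing itself.
- manip.search_frame(query, camera): "at" ([column, row] in pixels, amid what is visible of it).
The state is a dict: "time_s": time; "q": joint angles; "qd": joint speeds; "tau": joint torques, N m; "tool_pos": TCP position; "ee_rot": TCP orientation; "ft_force": force on the tool from outside, world axes, zero at the start; "moment": the same for the moment, N m; "opening": finger opening in m.
Only numpy, scipy, OpenCV 4.12 (cv2) and the standard library are available. Lean on these libraries where they do the work, as an engineer would, in place of code of your own. Each camera call takes 0.05 s, during which the arm holds its last target.

### The job

Slide the tray carrying the pink pill organiser out from under the white tiers to its click stop, where the nibs on the tray's sides line up with the pips on the rail. Then fetch the loose snap cap from the ledge and press it onto the open neck of the organiser: push past the click until the cap sits fully home, and finish while still pressing it firmly down. Leave the glass cup, the nail-clipper case and the green dish where they are.

Things in the scene. Friction and masses are not known exactly. Their poses are not given: they have to be found in the camera images.
- tier: White three-level tier unit fixed on the ledge, grey slide rail at its foot (90 mm wide, 12 mm high, from y = -190 to 325 mm). Origin: on the ledge, on the rail's centre line, under where the open neck stands when the tray is at its click stop. z up, y along the rail towards the tiers, x across. A grey pip (5 mm wide, 18 mm high) on each side of the rail at y = 0 marks the stop.
- eave (a point): Middle of the middle deck's outer edge, 100 mm above the ledge; the deck roofs the rail from here on towards the tiers' end, 200 mm long, 170 mm wide. The top deck, 190 mm high with rims to 202 mm, starts 40 mm further in and bears the green dish (its rim 216 mm above the ledge). A small grey monitor stands between the decks. Axes as the tier's.
- tray (a joint): Position of the white tray on the rail, m: 0 = fully in under the tiers, growing as it slides out (tier's -y). 0.14 is the click stop: a spring detent that draws the tray in over the last 5 mm and takes about 4 N to enter or leave; 0.18 is the end of travel. Elsewhere about 1 N of friction; it stays where left. Tray 70 mm wide, 180 mm long, floor 22 mm above the ledge; nibs on its sides meet the pips at the stop.
- tab (a point): Centre of the white upright tab at the tray's outer (-y) end, to push or pinch: 8 mm thick along the rail, 32 mm wide across, from the tray floor (22 mm) up to 74 mm above the ledge; this point is 48 mm above the ledge. 50 mm of free space along the rail on its inner side, open outside. Axes as the tier's.
- neck (a point): Open neck of the pink organiser (52 mm wide) on the tray, the one nearer the tiers; point on its axis at the shoulder, 52 mm above the ledge. Neck 25 mm wide, 17 mm tall, top 5 mm tapered to 19 mm; four sprung bumps, 33 mm across, 8 mm above the shoulder. Axes as the tier's. 50 mm towards the tab an equal neck is already capped: leave it.
- cap_center (a point): Centre, half-way up, of the loose pink snap cap: round, 42 mm across, 22 mm high, 18 g, closed on top, open below (29 mm mouth in a 3 mm high lip, 36 mm bore behind, 19 mm deep). Stands mouth down on the ledge, this point 11 mm above it. Laid on the neck it stops at the bumps, about 12 mm short; pushing on peaks near 12 N, then it drops (click). Home, this point is 11 mm above neck.
- shoulder: The flat pink disc at the foot of the open neck, 48 mm across, its top 52 mm above the ledge, on which the cap's rim presses when home. Part of the organiser. Origin: on the neck's axis, at ledge height.
- cap: The same loose cap, origin at the centre of its lower rim.
- cup_center (a point): Centre of the clear glass shot cup standing on the ledge in front of the rail, 48 mm across, 55 mm high. Bystander.
- case_center (a point): Centre of the steel nail-clipper case lying on the ledge, 30 x 76 x 14 mm. Bystander.
- dish_center (a point): Centre of the green ceramic dish on the top deck, 90 mm across, 26 mm high. Bystander.
Mind the look-alikes: they are no part of the job. Of the things like the cap, leave any that is brown or purple; of the rest the larger one is meant.

How it is judged:
On the way, in this order (a step that is already met when the one before it is completed fails the run):
1. the tray has been slid out to its click stop and rests there (within 4 mm) (value of joint tray between 0.136 and 0.144 m), for 0.3 s.
2. then the cap has been pressed past the click, home on the open neck (all of step 1 and z of cap_center in the frame of neck between 0.008 and 0.0135 m and horizontal distance between cap_center and neck below 0.004 m and angle between the z axis of cap_center and the z axis of neck, either way round below 0.1 rad), for 0.2 s.
At the end, for the whole second after the job is handed in: The tray is at its click stop (within 4 mm), the cap is home on the open neck (rim within 2.5 mm of the shoulder, centred within 4 mm, level within 0.1 rad) and the robot is still pressing it down: more than 3 N between cap and shoulder through the last second, the robot in contact with the cap (all of step 2 and contact force between cap and shoulder above 3 N and contact force between any of the fingers, the arm and cap above 2 N and linear speed of cap below 0.02 m/s); the arm keeps its last pose, push and grip.
It fails at once if the glass cup was disturbed (moved over 30 mm) (distance of cup_center from where it was at the start of the episode above 0.03 m).
It fails at once if the nail-clipper case was disturbed (moved over 30 mm) (distance of case_center from where it was at the start of the episode above 0.03 m).
It fails at once if the green dish was disturbed (moved over 30 mm) (distance of dish_center from where it was at the start of the episode above 0.03 m).
It also fails if it takes over 58 s, if anything falls off the work surface, if the arm or the gripper's body presses on something with over 40 N, if the wrist force passes 120 N, or if a joint passes its speed limit or range.

## Working session

There is one attempt and no reset: what is moved stays moved. The work goes in short steps, Python scripts to look and compute and a tool call to move; the robot and the scene stay as the last step left them, time stands still between calls to the robot, and variables do not carry over. Pictures are saved under pics/ and viewed, and the job is handed in when it is done.

Besides the shell and the picture viewer there is one more tool, called after ">>>" as name(argument=value, ...) on one line, values as JSON. carry_out: Moves the arm, as the interface text tells. Its arguments: {"type":"object","properties":{"plan":{"type":"array","items":{"type":"array","items":{"type":"number"}}},"squeeze":{"type":"number"}},"required":["plan"]}

```bash
ls; mkdir -p pics; cat > h.py <<'E'
import numpy as np, cv2
from scipy.spatial.transform import Rotation as R
from rig import manip
def grab(n,save=None):
    f=manip.grab_frame(n)
    if save: cv2.imwrite('pics/'+save,f['img'])
    return f
def foc(f): return f['img'].shape[0]/2/np.tan(np.radians(f['vfov'])/2)
def ray(f,u,v,fish=False):
    F=foc(f); x=(u-f['cx'])/F; y=(v-f['cy'])/F
    if fish:
        r=np.hypot(x,y); 
        return np.array([np.sin(r)*x/max(r,1e-9),np.sin(r)*y/max(r,1e-9),np.cos(r)])
    return np.array([x,y,1.])
def p3(f,u,v,fish=False):
    u,v=int(round(u)),int(round(v)); z=f['range_z'][v,u]
    d=ray(f,u,v,fish); d=d/d[2]*z
    return f['cam_to_world'][:3,:3]@d+f['cam_to_world'][:3,3]
def onplane(f,u,v,z,fish=False):
    d=f['cam_to_world'][:3,:3]@ray(f,u,v,fish); o=f['cam_to_world'][:3,3]
    return o+d*(z-o[2])/d[2]
def proj(f,p,fish=False):
    T=np.linalg.inv(f['cam_to_world']); c=T[:3,:3]@np.array(p)+T[:3,3]; F=foc(f)
    if fish:
        th=np.arctan2(np.hypot(c[0],c[1]),c[2]); s=F*th/np.hypot(c[0],c[1])
        return np.array([c[0]*s+f['cx'],c[1]*s+f['cy']])
    return np.array([c[0]/c[2]*F+f['cx'],c[1]/c[2]*F+f['cy']])
E
python3 - <<'E'
from h import *
o=manip.get_obs();print(o)
for n in ('scene','top','wrist'):
    f=grab(n,n+'0.png'); print(n,f['vfov'],f['cx'],f['cy'],f['cam_to_world'].round(3).tolist())
    if n!='wrist':
        for q in ('tier','tab','neck','cap','shoulder','tray','cup_center','case_center','dish_center'):
            for d in manip.search_frame(q,n)[:4]:
                print(q,d['at'],round(d['p'],2),p3(f,*d['at']).round(3))
E
```

```text
pics
{'time_s': 0.0, 'q': array([-1.17550463,  0.4179434 , -0.01034122,  1.61413852,  0.00472498,
        1.11071195, -0.05296249]), 'qd': array([-7.79422549e-05,  1.07180736e-03,  9.95735035e-04, -1.75696414e-04,
        1.35581146e-03,  1.40585014e-03,  1.01808497e-03]), 'tau': array([-1.84751580e-04, -8.51243448e+01,  6.38773497e-01, -4.26011682e+01,
       -4.88598703e-02,  1.83037296e-02,  1.01685152e-04]), 'tool_pos': array([0.26424015, 0.56599376, 0.20485919]), 'ee_rot': array([ 3.55751316e-04,  8.43490078e-01,  5.37144432e-01, -4.69109947e-04]), 'ft_force': array([-0.14547791, -0.32910482,  0.79510605]), 'moment': array([ 0.00045573, -0.05084408, -0.01202792]), 'opening': 0.0941857139467472}
scene 54.18156639393476 323.8586600705299 198.83383872053324 [[-0.505, 0.458, -0.732, 1.193], [0.863, 0.245, -0.442, 0.378], [-0.024, -0.855, -0.519, 0.587], [0.0, 0.0, 0.0, 1.0]]
tier [432.6, 256.6] 0.89 [0.62  0.261 0.123]
tier [350.1, 212.0] 0.58 [0.462 0.011 0.053]
tab [367.1, 259.0] 0.98 [0.603 0.123 0.05 ]
neck [371.3, 255.7] 0.59 [0.595 0.129 0.055]
cap [279.0, 187.9] 0.67 [ 0.406 
[... 651 characters left out ...]
 [ 0.388 -0.257  0.02 ]
cap [440.8, 243.5] 0.6 [ 0.474 -0.262  0.023]
cap [473.3, 237.8] 0.58 [ 0.487 -0.34   0.017]
cap [332.5, 259.5] 0.27 [ 0.438 -0.001  0.002]
shoulder [255.2, 203.0] 0.45 [0.577 0.177 0.065]
tray [283.5, 203.5] 0.82 [0.574 0.111 0.047]
cup_center [331.4, 259.1] 0.63 [0.441 0.002 0.007]
case_center [471.6, 152.3] 0.57 [ 0.697 -0.35   0.013]
case_center [257.4, 204.0] 0.54 [0.575 0.175 0.049]
case_center [437.3, 243.7] 0.16 [ 0.474 -0.253  0.021]
dish_center [180.7, 190.5] 0.6 [0.595 0.299 0.197]
wrist 65.70646984690485 314.07134198650687 199.56606510857975 [[0.422, 0.878, 0.227, 0.199], [0.906, -0.409, -0.107, 0.596], [-0.001, 0.251, -0.968, 0.384], [0.0, 0.0, 0.0, 1.0]]
```

View pics/scene0.png

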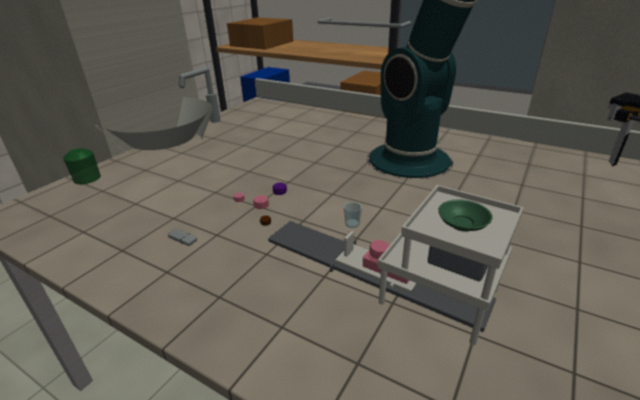

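View pics/top0.png

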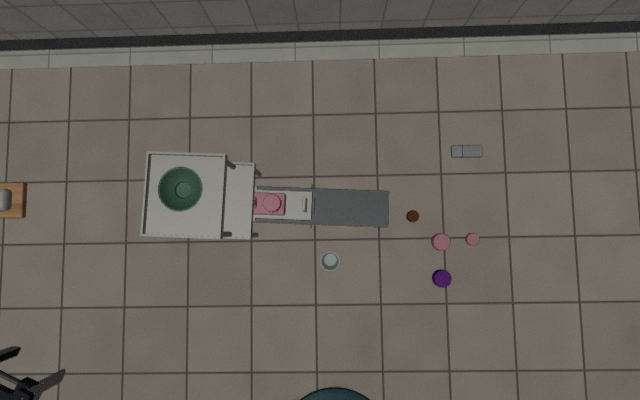

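```bash
python3 - <<'E'
import cv2
t=cv2.imread('pics/top0.png')[200:320,400:520]; s=cv2.imread('pics/scene0.png')[150:230,220:310]
a=cv2.resize(t,(390,390),interpolation=cv2.INTER_CUBIC);b=cv2.resize(s,(400,390),interpolation=cv2.INTER_CUBIC)
cv2.imwrite('pics/crop0.png',cv2.hconcat([a,b]))
t=cv2.imread('pics/top0.png')[140:280,150:360]
cv2.imwrite('pics/crop1.png',cv2.resize(t,(780,520),interpolation=cv2.INTER_CUBIC))
E
```

```text
(no output)
```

View pics/crop0.png

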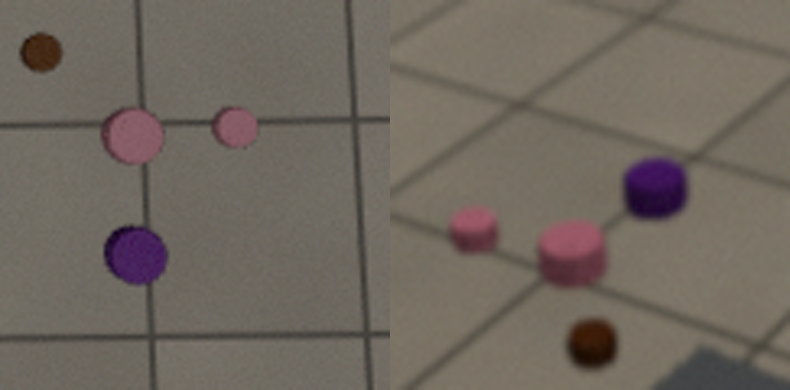

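View pics/crop1.png

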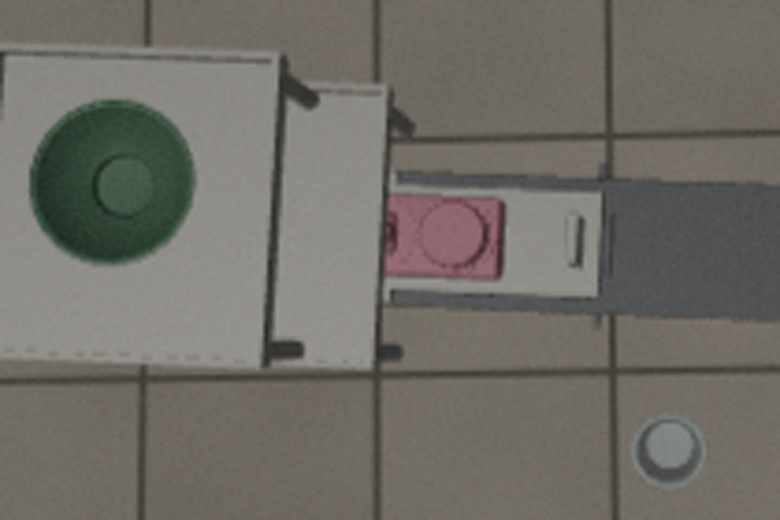

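```bash
python3 - <<'E'
from h import *
f=grab('top'); img=f['img']; F=foc(f); T=f['cam_to_world']
print('F',F)
v,u=np.mgrid[0:400,0:640]; z=f['range_z']
P=np.stack([(u-f['cx'])/F*z,(v-f['cy'])/F*z,z],-1)@T[:3,:3].T+T[:3,3]
np.save('topP.npy',P)
hsv=cv2.cvtColor(img,cv2.COLOR_BGR2HSV)
print('ledge z',np.median(P[300:350,300:500,2]))
# rail: dark gray, outer part
def blob(m,name):
    n,l,s,c=cv2.connectedComponentsWithStats(m.astype(np.uint8))
    for i in range(1,n):
        if s[i,4]>30: print(name,s[i],c[i].round(1), np.median(P[l==i],0).round(4))
H,S,V=hsv[...,0],hsv[...,1],hsv[...,2]
print(hsv[205,350],hsv[242,441],hsv[203,272],hsv[180,350],hsv[239,473])
pink=((H>165)|(H<3))&(S>60)
blob(pink,'pink')
rail=(V<95)&(S<60)&(u>310)&(u<392)&(v>180)&(v<235)&(P[...,2]>0.006)
blob(rail,'rail')
for q in [(311.8,185.8),(310.7,226.2),(305,205),(272,203),(254,203),(251,163),(251,239),(225,153),(225,240)]:
    print(q,P[int(round(q[1])),int(round(q[0]))].round(4))
# rail edges by z profile
for col in (325,345,365,380):
    c=P[180:235,col]; print(col,[ (180+i,round(float(c[i,2]*1000),1)) for i in range(0,55) if i<14 or i>40])
E
```

```text
F 383.46817412949446
ledge z -0.0008602302945051599
[105   6  83] [173  77 136] [175  69 144] [ 16  34 113] [172  82 133]
pink [254 193  31  22 652] [269.1 203.2] [0.5753 0.1424 0.0533]
pink [431 233  19  18 258] [440.3 241.4] [ 0.4806 -0.2608  0.0212]
pink [465 233  14  12 133] [471.8 238.7] [ 0.4845 -0.3385  0.0149]
rail [ 311  184   78   44 2831] [349.4 207.4] [ 0.5657 -0.045   0.0114]
(311.8, 185.8) [0.6197 0.0453 0.0196]
(310.7, 226.2) [0.5218 0.0491 0.0181]
(305, 205) [0.5692 0.0591 0.0738]
(272, 203) [0.575  0.1351 0.0758]
(254, 203) [0.5765 0.1788 0.0661]
(251, 163) [0.6623 0.1757 0.1129]
(251, 239) [ 0.4922  0.2002 -0.001 ]
(225, 153) [ 0.7111  0.2669 -0.0017]
(225, 240) [ 0.4907  0.2655 -0.0011]
325 [(180, 1.3), (181, -3.1), (182, -2.9), (183, -2.6), (184, 1.4), (185, -1.0), (186, 1.1), (187, -2.5), (188, -0.6), (189, 8.4), (190, 8.7), (191, 9.4), (192, 8.7), (193, 10.2), (221, 11.8), (222, 11.4), (223, 8.3), (224, 8.3), (225, -0.8), (226, -2.7), (227, 0.2), (228, -3.5), (229, 1.4), (230, 0.1), (231, -1.5), (232, -0.0), (233, 0.8), (234, -0.4)]
345 [(180, -2.3), (181, 0.4),
[... 356 characters left out ...]
, -0.8), (182, -2.8), (183, 1.0), (184, -2.3), (185, -2.9), (186, -2.5), (187, 0.7), (188, -1.0), (189, -2.5), (190, 12.9), (191, 14.6), (192, 12.6), (193, 11.5), (221, 10.5), (222, 12.1), (223, 12.1), (224, 11.0), (225, 10.0), (226, 10.5), (227, 0.1), (228, 0.4), (229, -1.6), (230, -3.6), (231, -0.8), (232, -1.8), (233, 0.0), (234, 1.9)]
380 [(180, -2.2), (181, 0.2), (182, -3.3), (183, -1.3), (184, 0.6), (185, -4.2), (186, 0.7), (187, -1.7), (188, -0.0), (189, 0.4), (190, 0.2), (191, 11.2), (192, 10.3), (193, 12.0), (221, 8.5), (222, 14.1), (223, 12.3), (224, 11.3), (225, 10.9), (226, 8.1), (227, 0.2), (228, -1.5), (229, -3.6), (230, 1.1), (231, -4.0), (232, -0.0), (233, -1.6), (234, -1.3)]
```

```bash
python3 - <<'E'
from h import *
f=grab('top'); P=np.load('topP.npy'); img=f['img']
Q=P[...,:2]
m=(P[...,2]>0.006)&(P[...,2]<0.02); u=np.arange(640)
m[:, :316]=0; m[:,395:]=0; m[:182]=0; m[235:]=0
mid=[];
for c in range(322,386):
    r=np.flatnonzero(m[:,c])
    lo,hi=r.min()-.5,r.max()+.5
    mid.append([onplane(f,c,lo,.012),onplane(f,c,hi,.012)])
mid=np.array(mid); a=mid.mean(1)
w=np.linalg.norm(mid[:,0]-mid[:,1],axis=1); print('width',w.mean())
s,b=np.polyfit(a[:,1],a[:,0],1); print('x=',s,'*y+',b, 'angle deg',np.degrees(np.arctan(s)))
r=np.flatnonzero(m[207]); print('end',onplane(f,r.max()+.5,207,.012))
# pips crop enlarged & cap
cv2.imwrite('pics/pips.png',cv2.resize(img[170:240,240:345],(780,520),interpolation=cv2.INTER_CUBIC))
# circle of caps top
hsv=cv2.cvtColor(img,cv2.COLOR_BGR2HSV);H,S,V=cv2.split(hsv)
print(onplane(f,441,241,0.022),)
for t in (134,130,):pass
for (x,y) in ((441,242),(442,279),(473,239),(413,216)):
    print(P[y-3:y+4,x-3:x+4].reshape(-1,3).mean(0).round(4))
E
```

```text
width 0.08993760546491075
x= 0.05219474031555524 *y+ 0.5685344860562205 angle deg 2.987827064449756
end [ 0.56526739 -0.14112885  0.012     ]
[ 0.4808182 -0.2624458  0.022    ]
[ 0.4784 -0.2624  0.0217]
[ 0.3909 -0.2613  0.0214]
[ 0.4843 -0.3408  0.0157]
[ 0.5421 -0.1995  0.0145]
```

View pics/pips.png

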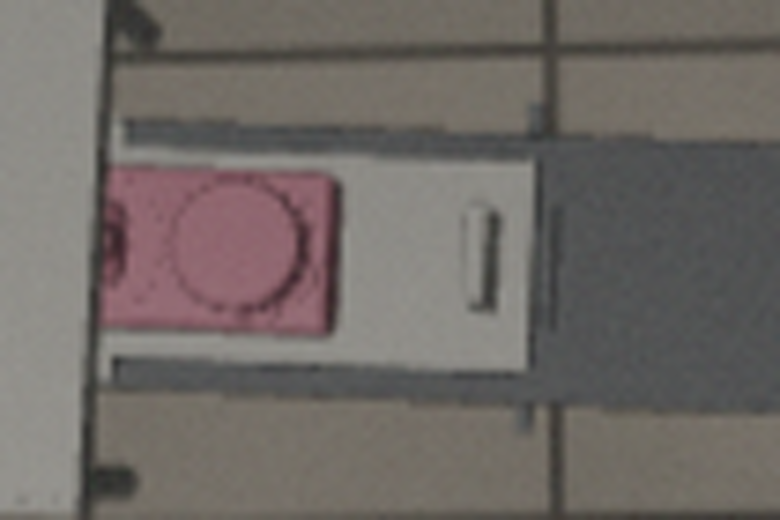

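Candidates in top view: larger pink (441,242), smaller pink (473,239), purple (442,279), brown (413,216). The crop confirms the larger pink one at (441,242) is the cap. The tray looks fully in: the capped neck is about 88 mm on the tier side of the pips, so it needs to slide about 138–140 mm.

```bash
cat >> h.py <<'E'
ANG=2.99
def Rw(xang,):
    a=np.radians(xang); x=np.array([np.cos(a),np.sin(a),0]); z=np.array([0,0,-1.]); y=np.cross(z,x)
    return np.stack([x,y,z],1)
def delta(p,xang,o=None):
    o=o or manip.get_obs(); w,x,y,z=o['ee_rot']; R0=R.from_quat([x,y,z,w])
    rv=(R0.inv()*R.from_matrix(Rw(xang))).as_rotvec()
    s=R0.inv().apply(np.array(p)-o['tool_pos'])*1000
    print(p,xang,'rv',rv.round(3),'mm',s.round(1))
def stat():
    o=manip.get_obs(); w,x,y,z=o['ee_rot']; M=R.from_quat([x,y,z,w]).as_matrix()
    print('t',round(o['time_s'],2),'p',o['tool_pos'].round(4),'xang',np.degrees(np.arctan2(M[1,0],M[0,0])).round(2),'zaxis',M[:,2].round(4),'F',o['ft_force'].round(2),'op',round(o['opening'],4),'q',o['q'].round(2))
E
python3 - <<'E'
from h import *
stat()
for p in ((.30,.35,.2),(.40,.14,.2),(.5,.06,.2),(.569,.06,.2)): delta(p,87.0)
E
```

```text
t 1.15 p [0.2644 0.5663 0.2054] xang 64.97 zaxis [-0.e+00 -1.e-04 -1.e+00] F [ 0.13 -0.66 -0.44] op 0.0941 q [-1.18  0.42 -0.01  1.61  0.    1.11 -0.05]
(0.3, 0.35, 0.2) 87.0 rv [ 0.     0.    -0.384] mm [-180.9  123.8    5.4]
(0.4, 0.14, 0.2) 87.0 rv [ 0.     0.    -0.384] mm [-328.9  303.2    5.5]
(0.5, 0.06, 0.2) 87.0 rv [ 0.     0.    -0.384] mm [-359.1  427.7    5.5]
(0.569, 0.06, 0.2) 87.0 rv [ 0.     0.    -0.384] mm [-329.9  490.2    5.5]
```

>>> carry_out(plan=[[0, 0, -0.1, -45, 31, 2, 0.5], [0, 0, -0.2, -90, 62, 3, 0.5], [0, 0, -0.3, -135, 93, 5, 0.5], [0, 0, -0.384, -181, 124, 5, 0.5], [0, 0, -0.384, -210, 160, 5, 0.57], [0, 0, -0.384, -240, 196, 5, 0.57], [0, 0, -0.384, -270, 232, 5, 0.57], [0, 0, -0.384, -300, 268, 5, 0.57], [0, 0, -0.384, -329, 303, 5, 0.57], [0, 0, -0.384, -340, 340, 5, 0.57], [0, 0, -0.384, -350, 385, 5, 0.57], [0, 0, -0.384, -359, 428, 5, 0.57]])

```text
time_s: 2.35
tool_pos: [0.5017, 0.0584, 0.2009]
ee_rot: [0.0, 0.726, 0.688, 0.0]
ft_force: [1.4, 1.4, 0.7]
opening: 0.0405
```

```bash
python3 - <<'E'
from h import *
stat(); delta((.569,.06,.2),87.0)
E
```

```text
t 2.35 p [0.5017 0.0584 0.2009] xang 86.98 zaxis [ 1.e-03  2.e-04 -1.e+00] F [1.4  1.41 0.68] op 0.0405 q [-0.46  0.21  0.33  1.92 -0.08  1.02  1.42]
(0.569, 0.06, 0.2) 87.0 rv [ 0.001 -0.    -0.   ] mm [ 5.1 67.1  1. ]
```

>>> carry_out(plan=[[0, 0, 0, 5, 35, 1, 0.57], [0, 0, 0, 5, 67, 1, 0.57], [0, 0, 0, 5, 67, 40, 0.57], [0, 0, 0, 5, 67, 70, 0.57], [0, 0, 0, 5, 67, 70, 0.57]])

```text
time_s: 2.85
tool_pos: [0.5669, 0.0596, 0.1276]
ee_rot: [-0.001, 0.726, 0.688, -0.002]
ft_force: [-0.9, 0.1, -0.5]
opening: 0.0407
```

```bash
python3 - <<'E'
from h import *
stat()
f=grab('wrist','w1.png')
for q in ('tab','neck','cap','shoulder'):
    for d in manip.search_frame(q,'wrist')[:3]: print(q,d['at'],round(d['p'],2),p3(f,*d['at'],True).round(4))
E
```

```text
t 2.85 p [0.5669 0.0596 0.1276] xang 86.97 zaxis [-0.0046 -0.0011 -1.    ] F [-0.94  0.13 -0.48] op 0.0407 q [-0.41  0.42  0.31  1.83 -0.16  0.92  1.5 ]
tab [386.7, 201.8] 0.9 [0.5631 0.1194 0.062 ]
neck [384.8, 202.2] 0.71 [0.5648 0.1192 0.0553]
cap [23.5, 152.5] 0.8 [ 0.4831 -0.3297  0.0159]
cap [53.4, 143.2] 0.69 [ 0.4812 -0.2529  0.0226]
cap [54.5, 74.1] 0.63 [ 0.3972 -0.2443  0.0219]
shoulder [440.1, 208.0] 0.65 [0.5744 0.1724 0.0513]
shoulder [386.0, 199.8] 0.39 [0.5627 0.1197 0.0569]
```

View pics/w1.png

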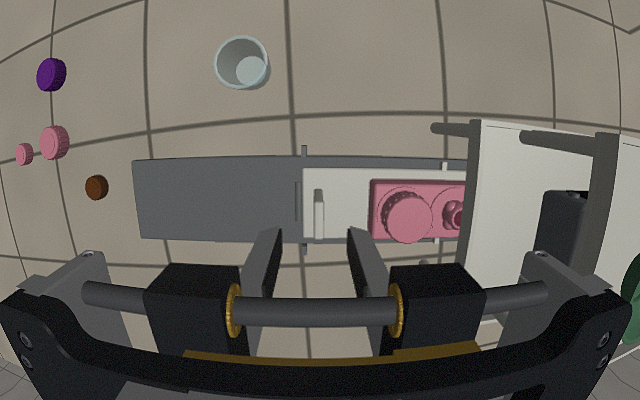

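```bash
python3 - <<'E'
from h import *
f=grab('wrist')
o=manip.get_obs();print(proj(f,o['tool_pos'],True))
cv2.imwrite('pics/w1c.png',cv2.resize(f['img'][150:280,260:480],(792,468),interpolation=cv2.INTER_CUBIC))
for (u,v) in ((319,192),(319,237),(319,214)): print(p3(f,u,v,True).round(4),onplane(f,u,v,.074,True).round(4))
E
```

```text
[315.63936655 239.38797478]
[0.5572 0.0639 0.0586] [0.5536 0.0639 0.074 ]
[0.6163 0.0619 0.0115] [0.5915 0.0621 0.074 ]
[0.5714 0.063  0.0748] [0.5717 0.063  0.074 ]
```

View pics/w1c.png

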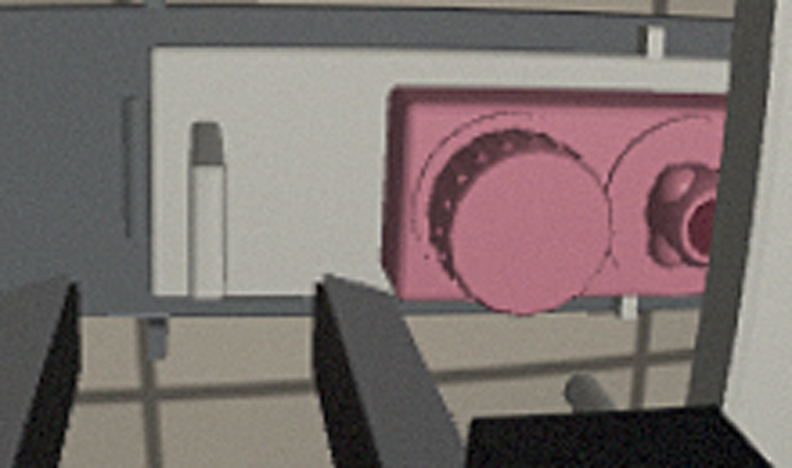

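```bash
python3 - <<'E'
from h import *
f=grab('wrist')
for (u,v,z) in ((317.5,214.3,.074),(407.5,214,.0743),(304,152,.018),(303.5,247,.018),(442,161,.025),(434.5,235.5,.025)): print(onplane(f,u,v,z,True).round(4),p3(f,u,v,True).round(4))
stat();delta((.5717,.061,.045),87.0)
E
```

```text
[0.5717 0.0618 0.074 ] [0.5716 0.0622 0.0736]
[0.5756 0.1361 0.0743] [0.5764 0.1373 0.0719]
[0.527  0.0518 0.018 ] [0.5277 0.0516 0.0108]
[0.6238 0.0455 0.018 ] [0.6238 0.046  0.018 ]
[0.5395 0.1869 0.025 ] [0.5403 0.1891 0.0199]
[0.6175 0.1826 0.025 ] [0.6199 0.1839 0.0206]
t 3.2 p [0.5696 0.0601 0.1324] xang 86.98 zaxis [ 3.1e-03  8.0e-04 -1.0e+00] F [0.41 0.51 0.18] op 0.0409 q [-0.41  0.42  0.31  1.83 -0.16  0.92  1.5 ]
(0.5717, 0.061, 0.045) 87.0 rv [ 0.003 -0.001 -0.   ] mm [ 1.   1.8 87.4]
```

>>> carry_out(plan=[[0, 0, 0, 1, 2, 30, 0.57], [0, 0, 0, 1, 2, 60, 0.57], [0, 0, 0, 1, 2, 88, 0.57], [0, 0, 0, 1, 2, 88, 0.57], [0, 0, 0, 1, 2, 88, 1], [0, 0, 0, 1, 2, 88, 1], [0, 0, 0, 1, 2, 88, 1], [0, 0, 0, 1, 2, 88, 1], [0, 0, 0, 1, 2, 88, 1]], squeeze=15)

```text
time_s: 4.1
tool_pos: [0.5723, 0.0612, 0.0451]
ee_rot: [0.001, 0.725, 0.688, 0.002]
ft_force: [-0.3, 0.1, 7.2]
opening: 0.0082
```

```bash
python3 - <<'E'
from h import *
stat()
o=manip.get_obs(); p=o['tool_pos']; d=np.array([.0521,.9986,0])
for s in (.07,.134,.138,.14): delta(p-d*s,87.0,o)
E
```

```text
t 4.1 p [0.5723 0.0612 0.0451] xang 86.99 zaxis [ 0.0042  0.0011 -1.    ] F [-0.34  0.13  7.23] op 0.0082 q [-0.38  0.54  0.28  1.87 -0.21  0.75  1.54]
[ 0.56866706 -0.00868006  0.0450917 ] 87.0 rv [ 0.004 -0.001 -0.   ] mm [-70.    0.   -0.1]
[ 0.56533266 -0.07259046  0.0450917 ] 87.0 rv [ 0.004 -0.001 -0.   ] mm [-1.34e+02  1.00e-01 -2.00e-01]
[ 0.56512426 -0.07658486  0.0450917 ] 87.0 rv [ 0.004 -0.001 -0.   ] mm [-1.38e+02  1.00e-01 -2.00e-01]
[ 0.56502006 -0.07858206  0.0450917 ] 87.0 rv [ 0.004 -0.001 -0.   ] mm [-1.4e+02  1.0e-01 -2.0e-01]
```

>>> carry_out(plan=[[0, 0, 0, -15, 0, 0, 1], [0, 0, 0, -35, 0, 0, 1], [0, 0, 0, -55, 0, 0, 1], [0, 0, 0, -75, 0, 0, 1], [0, 0, 0, -95, 0, 0, 1], [0, 0, 0, -113, 0, 0, 1], [0, 0, 0, -126, 0, 0, 1], [0, 0, 0, -133, 0, 0, 1], [0, 0, 0, -138, 0, 0, 1], [0, 0, 0, -139, 0, 0, 1], [0, 0, 0, -139, 0, 0, 1], [0, 0, 0, -139, 0, 0, 1]], squeeze=20)

```text
time_s: 5.3
tool_pos: [0.5647, -0.0776, 0.0451]
ee_rot: [0.001, 0.725, 0.688, 0.002]
ft_force: [-5.4, 0.2, 8.4]
opening: 0.008
```

```bash
python3 - <<'E'
from h import *
stat()
f=grab('wrist','w2.png'); grab('top','t2.png')
stat()
E
```

```text
t 5.3 p [ 0.5647 -0.0776  0.0451] xang 86.99 zaxis [ 0.0035  0.0013 -1.    ] F [-5.37  0.2   8.41] op 0.008 q [-0.14  0.54  0.29  1.88 -0.22  0.75  1.79]
t 5.4 p [ 0.5647 -0.0775  0.0451] xang 86.99 zaxis [ 0.0035  0.0013 -1.    ] F [-4.94  0.07  8.44] op 0.0077 q [-0.14  0.54  0.29  1.88 -0.22  0.75  1.79]
```

View pics/w2.png

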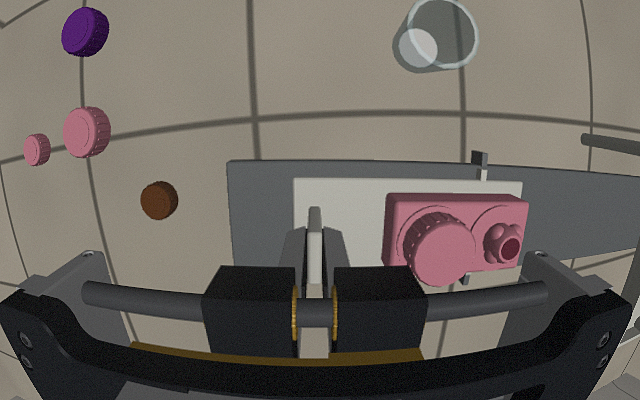

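Nib (484,174) sits beside the pip (480,158), and there's almost no force along the rail. I'll release the tab and check from above.

>>> carry_out(plan=[[0, 0, 0, 0, 0, 0, 0.7], [0, 0, 0, 0, 0, 0, 0.6], [0, 0, 0, 0, 0, 0, 0.6], [0, 0, 0, 0, 0, -40, 0.6], [0, 0, 0, 0, 0, -80, 0.6], [0, 0, 0, 0, 0, -120, 0.5], [0, 0, 0, 0, 0, -150, 0.3], [0, 0, 0, 0, 0, -150, 0.3]])

```text
time_s: 6.2
tool_pos: [0.566, -0.078, 0.1991]
ee_rot: [0.003, 0.725, 0.688, 0.004]
ft_force: [0.1, 0.4, -0.3]
opening: 0.0579
```

```bash
python3 - <<'E'
from h import *
stat()
f=grab('wrist','w3.png')
cv2.imwrite('pics/w3c.png',cv2.resize(f['img'][130:290,290:490],(800,600) if 0 else (750,600),interpolation=cv2.INTER_CUBIC))
g=grab('top','t3.png')
for q in ('neck','shoulder','cap'):
  for c,fr in (('wrist',f),('top',g)):
    for d in manip.search_frame(q,c)[:4]: print(q,c,d['at'],round(d['p'],2),p3(fr,*d['at'],c=='wrist').round(4))
E
```

```text
t 6.2 p [ 0.566  -0.078   0.1991] xang 86.99 zaxis [ 0.0098  0.0013 -1.    ] F [ 0.08  0.44 -0.3 ] op 0.0579 q [-0.2   0.33  0.35  1.78 -0.13  1.04  1.72]
neck wrist [372.4, 180.7] 0.9 [ 0.558  -0.0194  0.072 ]
neck top [309.0, 209.2] 0.58 [0.5604 0.0506 0.0636]
neck top [181.1, 189.8] 0.56 [0.5946 0.2992 0.1961]
shoulder wrist [418.1, 187.3] 0.6 [0.5699 0.0351 0.0581]
shoulder wrist [131.5, 273.3] 0.29 [ 0.5294 -0.1287  0.3095]
shoulder top [311.1, 206.5] 0.66 [0.567  0.0456 0.068 ]
cap wrist [216.7, 167.6] 0.66 [ 0.5439 -0.1968  0.0138]
cap wrist [163.2, 123.8] 0.63 [ 0.482  -0.2605  0.0221]
cap wrist [162.1, 54.6] 0.58 [ 0.3951 -0.2562  0.0229]
cap top [473.7, 237.5] 0.58 [ 0.4867 -0.3429  0.0168]
```

View pics/w3c.png

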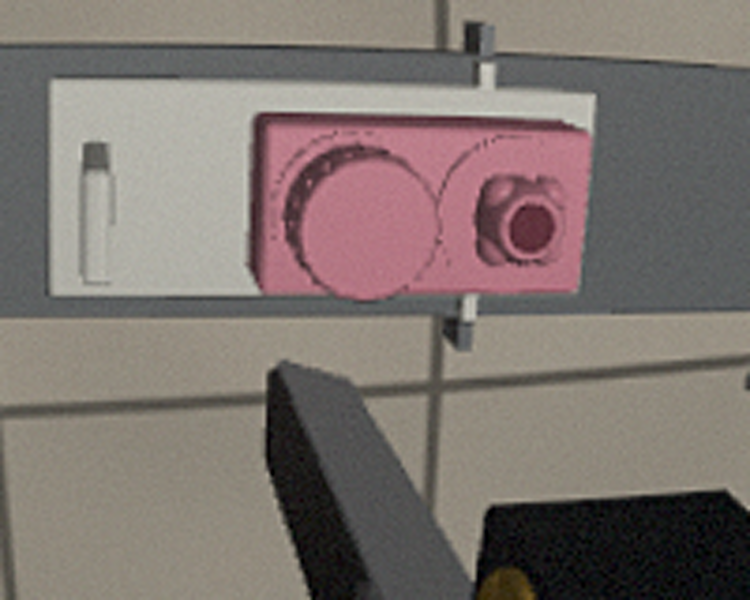

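View pics/t3.png

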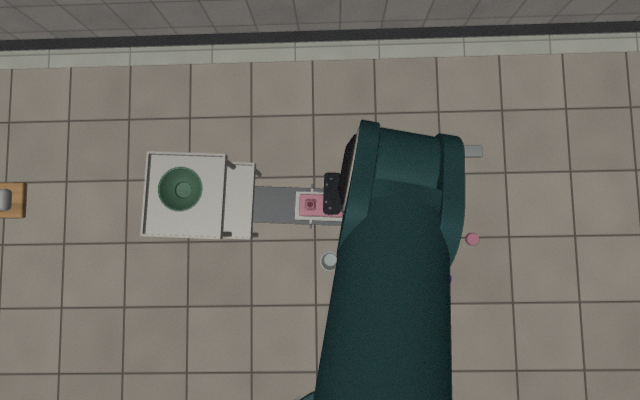

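```bash
python3 - <<'E'
from h import *
f=grab('wrist'); g=grab('top')
cv2.imwrite('pics/t3c.png',cv2.resize(g['img'][185:230,285:345],(800,600),interpolation=cv2.INTER_CUBIC))
print('neck w',onplane(f,432.1,190.8,.069,True).round(4))
# nib / pip crop coords /3.75
for nm,c,z in (('pip',(479,25),.018),('nib',(487,63),.03),('nib',(487,63),.022),('pip2',(464,320),.018),('nib2',(470,297),.022)):
    print(nm,onplane(f,290+c[0]/3.75,130+c[1]/3.75,z,True).round(4),p3(f,290+c[0]/3.75,130+c[1]/3.75,True).round(4))
c=(163.5,124);print('cap', onplane(f,*c,.022,True).round(4))
cv2.imwrite('pics/w3cap.png',cv2.resize(f['img'][80:180,110:230],(720,600),interpolation=cv2.INTER_CUBIC))
E
```

```text
neck w [0.5677 0.0462 0.069 ]
pip [0.5137 0.0467 0.018 ] [ 0.5153  0.0536 -0.0011]
nib [0.5247 0.0452 0.03  ] [0.5261 0.0498 0.0173]
nib [0.5254 0.048  0.022 ] [0.5261 0.0498 0.0173]
pip2 [0.6108 0.0432 0.018 ] [0.6098 0.0429 0.0198]
nib2 [0.6016 0.0436 0.022 ] [0.5928 0.0339 0.0495]
cap [ 0.4787 -0.2574  0.022 ]
```

View pics/t3c.png

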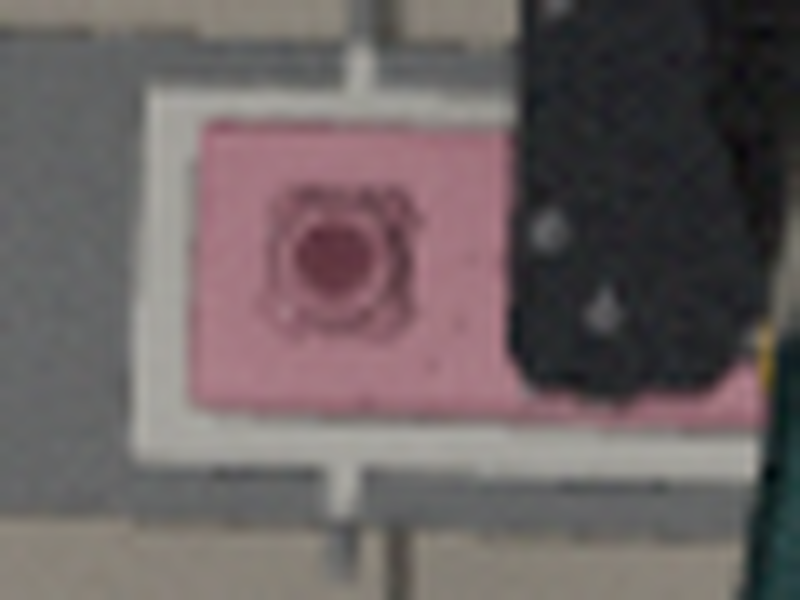

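View pics/w3cap.png

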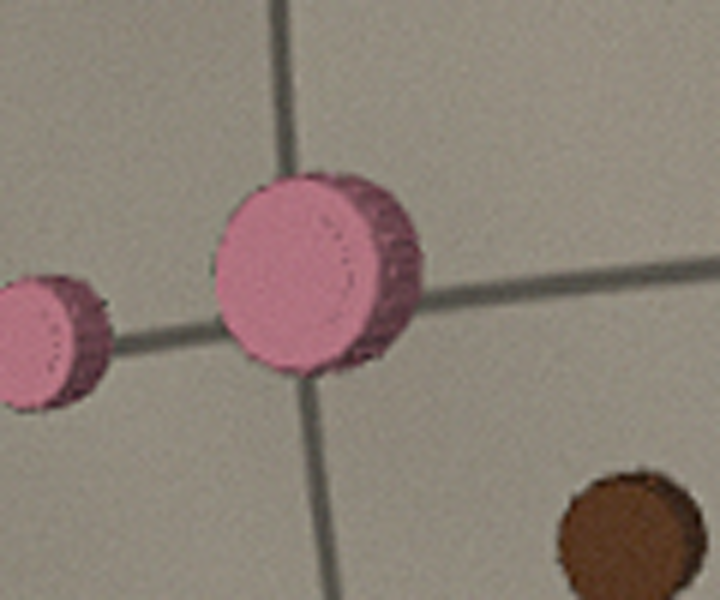

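```bash
python3 - <<'E'
from h import *
f=grab('wrist'); g=grab('top')
print('cap',onplane(f,159.5,125.5,.022,True).round(4))
print('neck top',onplane(g,309.6,203.8,.067).round(4), onplane(g,310,204.3,.069).round(4))
stat();delta((.48,-.18,.16),-3.);delta((.48,-.225,.14),-3.);
E
```

```text
cap [ 0.4801 -0.2635  0.022 ]
neck top [0.5723 0.0489 0.067 ] [0.571  0.0478 0.069 ]
t 6.8 p [ 0.5641 -0.0777  0.1949] xang 86.99 zaxis [ 0.0032  0.0012 -1.    ] F [-0.19 -0.66  0.99] op 0.0656 q [-0.2   0.34  0.35  1.78 -0.13  1.04  1.72]
(0.48, -0.18, 0.16) -3.0 rv [ 1.000e-03 -4.000e-03  1.571e+00] mm [-106.6  -78.7   34.5]
(0.48, -0.225, 0.14) -3.0 rv [ 1.000e-03 -4.000e-03  1.571e+00] mm [-151.5  -76.4   54.4]
```

>>> carry_out(plan=[[0, 0, 0.14, -15, -8, 5, 0.3], [0, 0, 0.28, -31, -15, 10, 0.3], [0, 0, 0.42, -47, -22, 16, 0.3], [0, 0, 0.56, -63, -29, 22, 0.3], [0, 0, 0.7, -79, -36, 28, 0.3], [0, 0, 0.84, -95, -43, 34, 0.3], [0, 0, 0.98, -111, -50, 40, 0.3], [0, 0, 1.12, -127, -57, 46, 0.3], [0, 0, 1.26, -143, -64, 52, 0.3], [0, 0, 1.4, -160, -70, 58, 0.3], [0, 0, 1.5, -176, -74, 66, 0.3], [0, 0, 1.571, -188, -74, 72, 0.3]])

```text
time_s: 8.0
tool_pos: [0.4799, -0.2624, 0.122]
ee_rot: [-0.001, 1.0, -0.029, 0.001]
ft_force: [1.5, -0.2, 0.1]
opening: 0.0655
```

>>> carry_out(plan=[[0, 0, 0, 0, 0, 0, 0.3], [0, 0, 0, 0, 0, 0, 0.3]])

```text
time_s: 8.2
tool_pos: [0.4799, -0.2622, 0.122]
ee_rot: [-0.001, 1.0, -0.028, 0.001]
ft_force: [0.6, -0.6, 0.4]
opening: 0.0657
```

```bash
python3 - <<'E'
from h import *
stat(); 
f=grab('wrist','w4.png')
stat(); print(proj(f,(.48,-.262,.022),True), proj(f,manip.get_obs()['tool_pos'],True))
E
```

```text
t 8.2 p [ 0.4799 -0.2622  0.122 ] xang -3.2 zaxis [ 0.0025  0.0012 -1.    ] F [ 0.65 -0.58  0.42] op 0.0657 q [-0.1   0.46  0.7   1.91 -0.37  0.91  0.72]
t 8.25 p [ 0.4801 -0.2619  0.1222] xang -3.16 zaxis [ 0.0029  0.0013 -1.    ] F [-0.1  -0.04 -0.21] op 0.0658 q [-0.11  0.45  0.7   1.91 -0.37  0.91  0.72]
[313.18620961 198.77334525] [313.31890607 238.62815326]
```

View pics/w4.png

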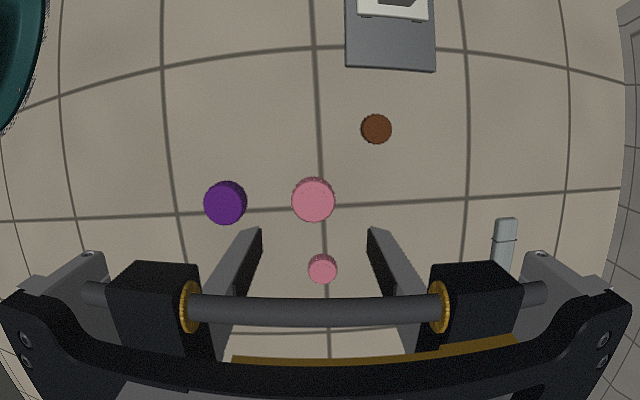

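```bash
python3 - <<'E'
from h import *
f=grab('wrist'); hsv=cv2.cvtColor(f['img'],cv2.COLOR_BGR2HSV);H,S,V=cv2.split(hsv)
m=(((H>165)|(H<3))&(S>60)).astype(np.uint8)
n,l,s,c=cv2.connectedComponentsWithStats(m)
for i in range(1,n):
    if s[i,4]>100:
        u,v=c[i]; P=[onplane(f,a,b,.022,True) for a,b in zip(*np.nonzero(l==i)[::-1]) if f['range_z'][b,a]>0 and p3(f,a,b,True)[2]>.0195]
        P=np.array(P); print(s[i],c[i],onplane(f,u,v,.018,True).round(4),'topmean',P.mean(0).round(4),'ext',np.ptp(P,0).round(4), ((P.max(0)+P.min(0))/2).round(4))
stat(); delta((.4798,-.2625,.0055),-3.0)
E
```

```text
[ 290  177   45   46 1579] [312.37365421 199.58961368] [ 0.4794 -0.2635  0.018 ] topmean [ 0.4794 -0.2639  0.022 ] ext [0.0404 0.0408 0.    ] [ 0.4794 -0.2641  0.022 ]<stdin>:8: RuntimeWarning: Mean of empty slice.
  ret = ret.dtype.type(ret / rcount)
Traceback (most recent call last):
ValueError: zero-size array to reduction operation maximum which has no identity
```

>>> carry_out(plan=[[0, 0, 0, 0, 1, 40, 0.33], [0, 0, 0, 0, 1, 80, 0.33], [0, 0, 0, 0, 1, 105, 0.33], [0, 0, 0, 0, 1, 117, 0.33], [0, 0, 0, 0, 1, 117, 0.33], [0, 0, 0, 0, 1, 117, 0.6], [0, 0, 0, 0, 1, 117, 0.8], [0, 0, 0, 0, 1, 117, 0.8], [0, 0, 0, 0, 1, 117, 0.8], [0, 0, 0, 0, 1, 117, 0.8]], squeeze=40)

```text
time_s: 9.3
tool_pos: [0.4813, -0.2627, 0.0063]
ee_rot: [-0.001, 1.0, -0.027, 0.002]
ft_force: [-0.9, 1.0, 10.3]
opening: 0.0417
```

```bash
python3 - <<'E'
from h import *
stat(); f=grab('wrist','w5.png')
E
```

```text
t 9.3 p [ 0.4813 -0.2627  0.0063] xang -3.14 zaxis [ 0.0049  0.0012 -1.    ] F [-0.95  1.01 10.26] op 0.0417 q [ 0.    0.63  0.57  1.96 -0.52  0.7   0.84]
```

View pics/w5.png

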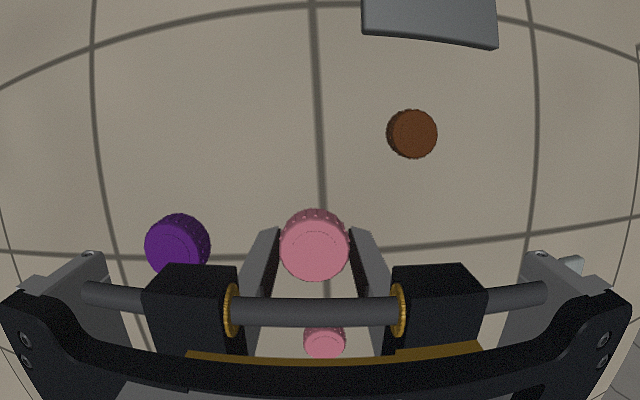

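>>> carry_out(plan=[[0, 0, 0, 0, 0, -30, 0.8], [0, 0, 0, 0, 0, -70, 0.8], [0, 0, 0, 0, 0, -110, 0.8], [0, 0, 0, 0, 0, -140, 0.8], [0, 0, 0, 0, 0, -140, 0.8], [0, 0, 0, 0, 0, -140, 0.8]])

```text
time_s: 9.95
tool_pos: [0.481, -0.2626, 0.1468]
ee_rot: [-0.001, 1.0, -0.027, 0.003]
ft_force: [0.1, -0.6, -1.7]
opening: 0.0414
```

```bash
python3 - <<'E'
from h import *
stat(); f=grab('wrist','w6.png'); g=grab('top','t6.png')
delta((.5705,.0475,.15),-3.0)
cv2.imwrite('pics/t6c.png',cv2.resize(g['img'][170:250,270:420],(750,400),interpolation=cv2.INTER_CUBIC))
E
```

```text
t 9.95 p [ 0.481  -0.2626  0.1468] xang -3.12 zaxis [ 0.0064  0.0013 -1.    ] F [ 0.14 -0.6  -1.69] op 0.0414 q [-0.13  0.42  0.72  1.89 -0.34  0.95  0.7 ]
(0.5705, 0.0475, 0.15) -3.0 rv [-0.002 -0.004 -0.002] mm [  73.2 -314.5   -3.6]
```

View pics/w6.png

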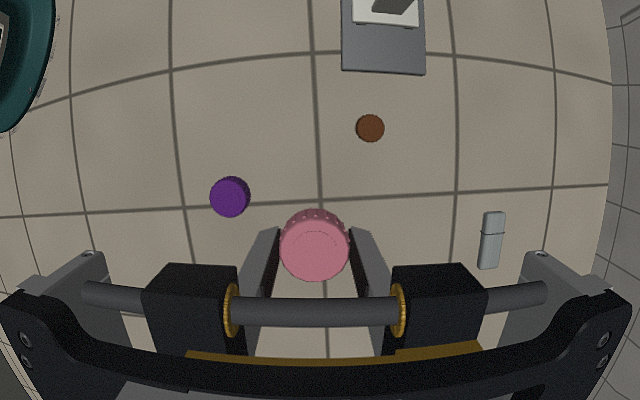

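View pics/t6c.png

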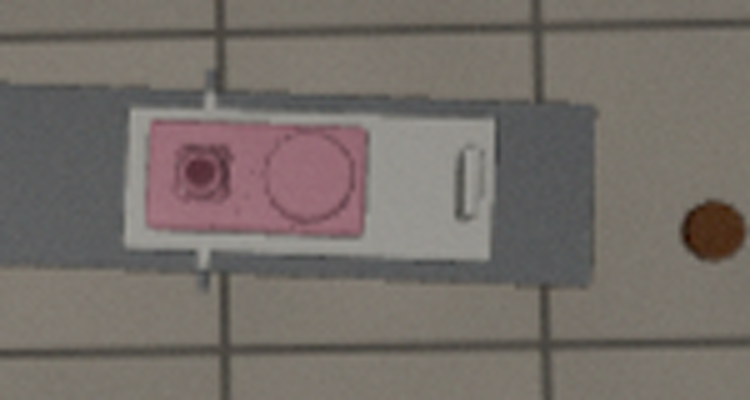

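```bash
python3 - <<'E'
from h import *
g=grab('top'); f=grab('wrist'); o=manip.get_obs(); t=o['tool_pos']
for px in ((309.7,203.9),): print('neck',onplane(g,*px,.069).round(4))
print('capped',onplane(g,331.3,204.7,.074).round(4))
cv2.imwrite('pics/w6c.png',cv2.resize(f['img'][200:290,260:370],(770,630),interpolation=cv2.INTER_CUBIC)[:600])
print(proj(f,t+[0,0,.0157],True), proj(f,t+[0,.021,.0157],True),proj(f,t+[0,-.021,.0157],True))
E
```

```text
neck [0.5719 0.0485 0.069 ]
capped [ 0.5688 -0.0015  0.074 ]
[312.94034322 249.37929926] [310.83210302 214.46901125] [314.89042867 281.15986279]
```

View pics/w6c.png

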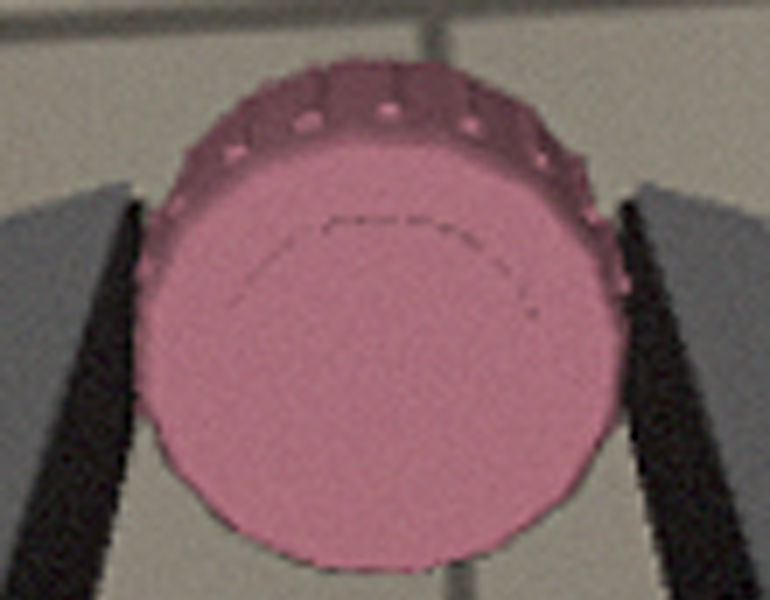

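>>> carry_out(plan=[[0, 0, 0, 8, -35, 0, 0.8], [0, 0, 0, 18, -75, 0, 0.8], [0, -0.003, 0, 28, -115, 0, 0.8], [0, -0.003, 0, 37, -155, 0, 0.8], [0, -0.003, 0, 46, -195, 0, 0.8], [0, -0.003, 0, 56, -235, 0, 0.8], [0, -0.003, 0, 65, -275, 0, 0.8], [0, -0.004, 0, 72, -305, 5, 0.8], [0, -0.004, 0, 74, -316, 15, 0.8], [0, -0.004, 0, 74, -316, 25, 0.8], [0, -0.004, 0, 74, -316, 30, 0.8], [0, -0.004, 0, 74, -316, 30, 0.8]])

```text
time_s: 11.35
tool_pos: [0.5707, 0.0469, 0.1153]
ee_rot: [-0.0, 1.0, -0.029, -0.001]
ft_force: [0.3, 0.8, -0.2]
opening: 0.0419
```

```bash
python3 - <<'E'
from h import *
stat(); f=grab('wrist','w7.png'); g=grab('top','t7.png'); grab('scene','s7.png')
delta((.5715,.0492,.085),-3.0)
E
```

```text
t 11.35 p [0.5707 0.0469 0.1153] xang -3.28 zaxis [-2.1e-03  9.0e-04 -1.0e+00] F [ 0.29  0.8  -0.25] op 0.0419 q [-0.62  0.5   0.63  1.84 -0.36  0.92  0.12]
(0.5715, 0.0492, 0.085) -3.0 rv [-0.002  0.    -0.004] mm [-0.1 -1.4 31.5]
```

View pics/w7.png

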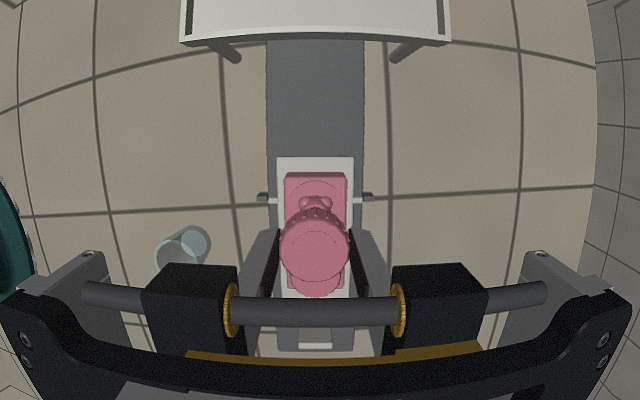

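View pics/s7.png

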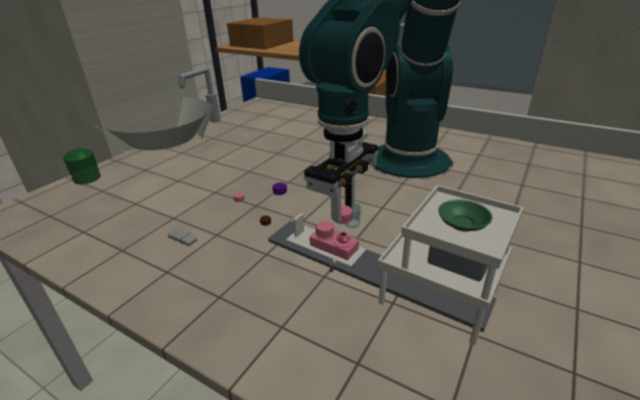

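```bash
python3 - <<'E'
from h import *
s=grab('scene'); 
a=s['img'][190:265,310:400]; cv2.imwrite('pics/s7c.png',cv2.resize(a,(720,600),interpolation=cv2.INTER_CUBIC))
for p in ((.5715,.0485,.069),(.5707,.0459,.115-.0063+.011)):
    q=proj(s,p); print(q,(q-[310,190]+.5)*8)
# stack stereo: scene pixel at neck
E
```

```text
[342.56059718 233.86328792] [264.48477746 354.90630339]
[341.69942495 214.35463269] [257.59539962 198.83706148]
```

View pics/s7c.png

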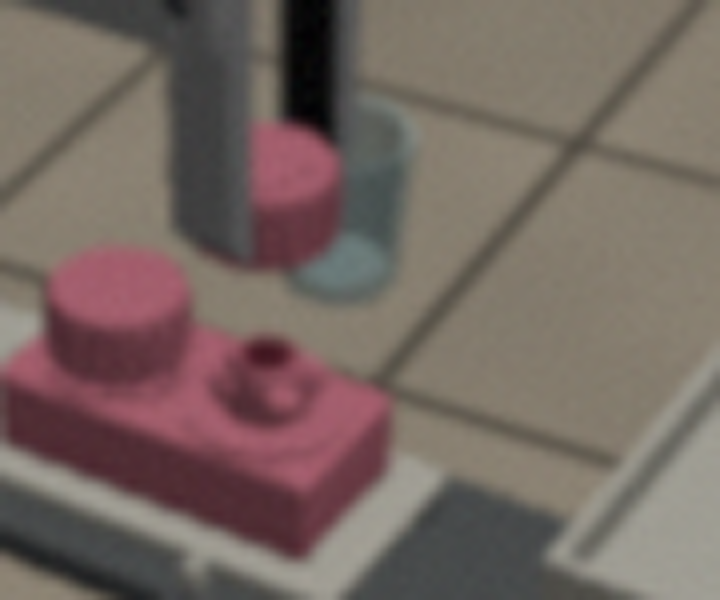

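```bash
python3 - <<'E'
from h import *
s=grab('scene'); t=manip.get_obs()['tool_pos']
def cr(p): return ((proj(s,p)-[310,190]+.5)*8).round(1)
def sil(c,z0):
    P=np.array([cr((c[0]+.021*np.cos(a),c[1]+.021*np.sin(a),z)) for a in np.linspace(0,6.28,73) for z in (z0,z0+.022)])
    return P.min(0),P.max(0)
print('capped',sil((.5692,-.0015),.052),'seen x 48..190 y 247..385')
for dy in (-.002,-.001,0,.002): print('held',dy,sil((t[0],t[1]+dy),t[2]-.0063),'seen right 343, y 122..267')
E
```

```text
capped (array([ 39.3, 244.9]), array([187.7, 393.2])) seen x 48..190 y 247..385
held -0.002 (array([178.7, 120. ]), array([335.8, 274.2])) seen right 343, y 122..267
held -0.001 (array([182. , 120.9]), array([339.1, 275.2])) seen right 343, y 122..267
held 0 (array([185.2, 121.8]), array([342.5, 276.2])) seen right 343, y 122..267
held 0.002 (array([191.8, 123.6]), array([349.2, 278.3])) seen right 343, y 122..267
```

>>> carry_out(plan=[[0, 0, 0, 0.5, -2, 15, 0.8], [0, 0, 0, 0.5, -2, 28, 0.8], [0, 0, 0, 0.5, -2, 35, 0.8], [0, 0, 0, 0.5, -2, 35, 0.8], [0, 0, 0, 0.5, -2, 35, 0.8]], squeeze=50)

```text
time_s: 12.1
tool_pos: [0.5722, 0.0501, 0.0814]
ee_rot: [-0.001, 1.0, -0.028, -0.0]
ft_force: [-0.2, -0.4, -0.8]
opening: 0.0411
```

```bash
python3 - <<'E'
from h import *
stat(); s=grab('scene'); f=grab('wrist')
a=cv2.resize(s['img'][190:265,310:400],(400,333),interpolation=cv2.INTER_CUBIC)
b=cv2.resize(f['img'][160:310,230:400],(378,333),interpolation=cv2.INTER_CUBIC)
cv2.imwrite('pics/c8.png',cv2.hconcat([a,b])); delta((.5715,.049,.072),-3.)
E
```

```text
t 12.1 p [0.5722 0.0501 0.0814] xang -3.21 zaxis [-4.0e-04  1.7e-03 -1.0e+00] F [-0.19 -0.35 -0.79] op 0.0411 q [-0.6   0.55  0.6   1.86 -0.4   0.86  0.14]
(0.5715, 0.049, 0.072) -3.0 rv [-0.002 -0.    -0.004] mm [-0.9  1.3  9.9]
```

View pics/c8.png

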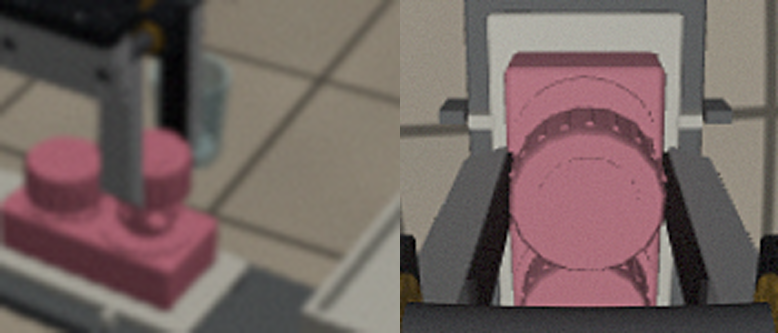

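Aligned. Down to the bumps.

>>> carry_out(plan=[[0, 0, 0, -0.5, 1, 5, 0.8], [0, 0, 0, -0.5, 1, 10, 0.8], [0, 0, 0, -0.5, 1, 10, 0.8], [0, 0, 0, -0.5, 1, 10, 0.8]])

```text
time_s: 12.6
tool_pos: [0.5719, 0.0493, 0.0718]
ee_rot: [-0.001, 1.0, -0.028, 0.0]
ft_force: [-0.4, -1.2, -1.1]
opening: 0.0417
```

```bash
python3 - <<'E'
from h import *
stat();delta((.5715,.049,.0583),-3.)
E
```

```text
t 12.6 p [0.5719 0.0493 0.0718] xang -3.2 zaxis [ 2.0e-04  1.9e-03 -1.0e+00] F [-0.37 -1.21 -1.07] op 0.0417 q [-0.59  0.56  0.59  1.87 -0.41  0.84  0.15]
(0.5715, 0.049, 0.0583) -3.0 rv [-0.002 -0.    -0.004] mm [-0.3  0.3 13.5]
```

>>> carry_out(plan=[[0, 0, 0, 0, 0, 3, 0.8], [0, 0, 0, 0, 0, 5, 0.8], [0, 0, 0, 0, 0, 7, 0.8], [0, 0, 0, 0, 0, 9, 0.8], [0, 0, 0, 0, 0, 11, 0.8], [0, 0, 0, 0, 0, 13, 0.8], [0, 0, 0, 0, 0, 14, 0.8], [0, 0, 0, 0, 0, 14, 0.8]], squeeze=60)

```text
time_s: 13.4
tool_pos: [0.5719, 0.0492, 0.0583]
ee_rot: [-0.001, 1.0, -0.028, 0.0]
ft_force: [-6.2, 0.6, 12.7]
opening: 0.0412
```

```bash
python3 - <<'E'
from h import *
stat(); s=grab('scene'); f=grab('wrist')
a=cv2.resize(s['img'][190:265,310:400],(400,333),interpolation=cv2.INTER_CUBIC)
b=cv2.resize(f['img'][160:310,230:400],(378,333),interpolation=cv2.INTER_CUBIC)
cv2.imwrite('pics/c9.png',cv2.hconcat([a,b]))
E
```

```text
t 13.4 p [0.5719 0.0492 0.0583] xang -3.22 zaxis [ 2.0e-04  2.4e-03 -1.0e+00] F [-6.18  0.6  12.71] op 0.0412 q [-0.58  0.58  0.58  1.87 -0.43  0.82  0.17]
```

View pics/c9.png

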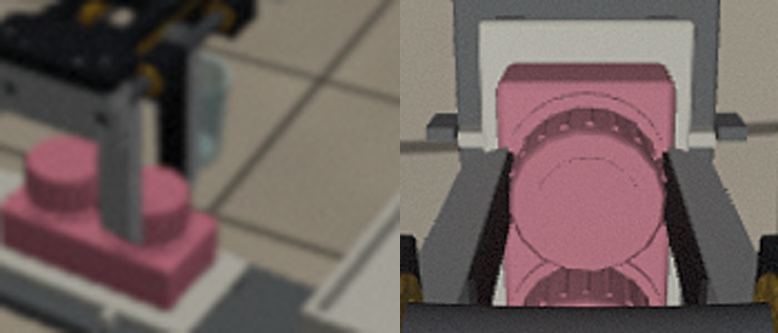

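>>> carry_out(plan=[[0, 0, 0, 0, 0, 1, 0.8], [0, 0, 0, 0, 0, 1.5, 0.8], [0, 0, 0, 0, 0, 1.5, 0.8], [0, 0, 0, 0, 0, 1.5, 0.8]])

```text
time_s: 13.9
tool_pos: [0.572, 0.0493, 0.0582]
ee_rot: [-0.002, 1.0, -0.028, 0.0]
ft_force: [-13.1, 0.5, 30.6]
opening: 0.0416
```

```bash
python3 - <<'E'
from h import *
stat(); s=grab('scene','s10.png'); g=grab('top','t10.png')
a=cv2.resize(s['img'][190:265,310:400],(720,600),interpolation=cv2.INTER_CUBIC)
cv2.imwrite('pics/c10.png',a)
t=manip.get_obs()['tool_pos']
def cr(p): return ((proj(s,p)-[310,190]+.5)*8).round(1)
def sil(c,z0):
    P=np.array([cr((c[0]+.021*np.cos(a),c[1]+.021*np.sin(a),z)) for a in np.linspace(0,6.28,73) for z in (z0,z0+.022)])
    return P.min(0),P.max(0)
print('capped',sil((.5692,-.0015),.052)); print('held home',sil((.5715,.0485),.052))
stat()
E
```

```text
t 13.9 p [0.572  0.0493 0.0582] xang -3.22 zaxis [ 3.0e-04  3.5e-03 -1.0e+00] F [-13.12   0.51  30.62] op 0.0416 q [-0.58  0.58  0.58  1.87 -0.43  0.82  0.17]
capped (array([ 39.3, 244.9]), array([187.7, 393.2]))
held home (array([188.7, 296.4]), array([340.5, 450.4]))
t 14.0 p [0.5719 0.0493 0.0582] xang -3.22 zaxis [ 3.0e-04  3.5e-03 -1.0e+00] F [-13.03   0.83  29.5 ] op 0.0413 q [-0.58  0.58  0.58  1.87 -0.43  0.82  0.17]
```

View pics/c10.png

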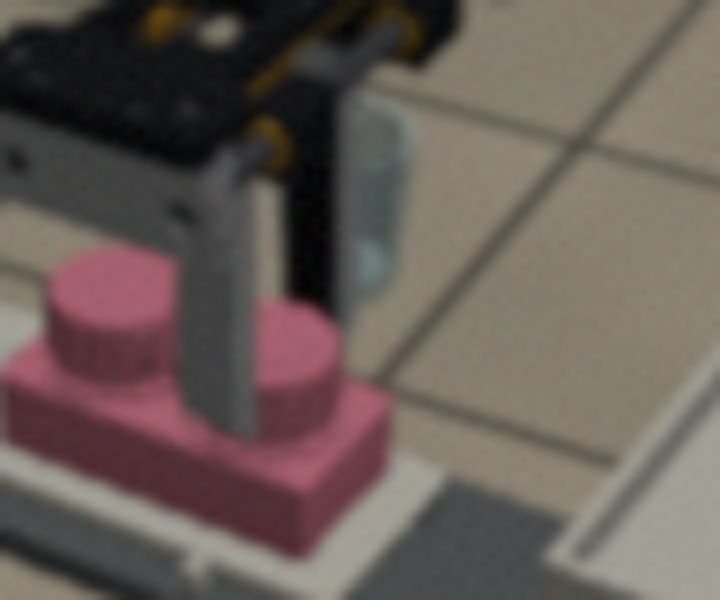

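>>> carry_out(plan=[[0, 0, 0, 0, 0, 1.1, 0.8], [0, 0, 0, 0, 0, 1.1, 0.8], [0, 0, 0, 0, 0, 1.1, 0.8], [0, 0, 0, 0, 0, 1.1, 0.8]])

```text
time_s: 14.4
tool_pos: [0.572, 0.0493, 0.0582]
ee_rot: [-0.002, 1.0, -0.028, 0.0]
ft_force: [-11.9, 0.9, 25.4]
opening: 0.0412
```

```bash
python3 - <<'E'
from h import *
stat(); f=grab('wrist','w11.png'); g=grab('top','t11.png'); s=grab('scene')
cv2.imwrite('pics/c11.png',cv2.resize(f['img'][150:300,200:430],(782,510),interpolation=cv2.INTER_CUBIC))
stat()
E
```

```text
t 14.4 p [0.572  0.0493 0.0582] xang -3.23 zaxis [ 3.0e-04  4.5e-03 -1.0e+00] F [-11.88   0.86  25.43] op 0.0412 q [-0.58  0.58  0.58  1.87 -0.43  0.82  0.17]
t 14.55 p [0.5719 0.0493 0.0582] xang -3.23 zaxis [ 2.0e-04  4.5e-03 -1.0e+00] F [-11.39  -0.15  27.01] op 0.0412 q [-0.58  0.58  0.58  1.87 -0.43  0.82  0.17]
```

View pics/c11.png

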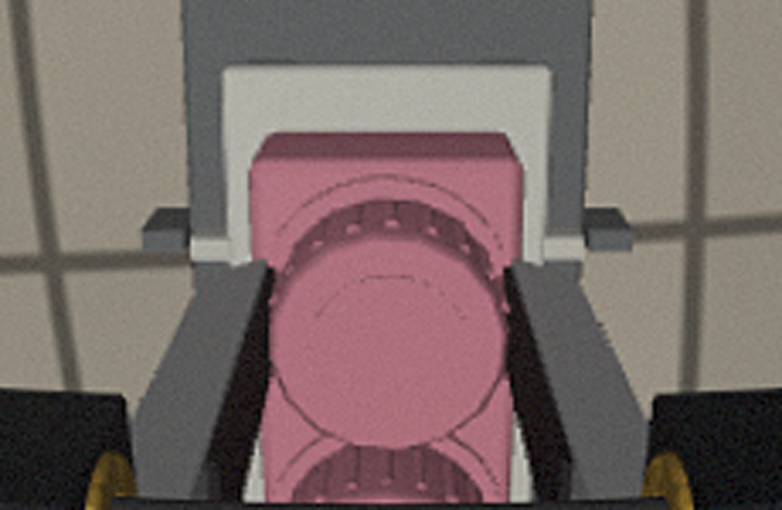

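```bash
python3 - <<'E'
from h import *
print(manip.hand_in()); stat()
E
```

```text
the job is handed in; nothing more can be done
None
the job is handed in; nothing more can be done
```

I slid the tray out to its click stop, pressed the larger pink cap home on the open neck, and handed the job in at about 14.6 s with the arm still pressing down. No verdict was reported.

- **Tray:** I pinched it by the tab and pulled it 139 mm. After I let go, both nibs sat beside the pips. They were still there in the last wrist picture, taken under load.
- **Cap:** I gripped it at 41–42 mm opening and pressed it past the bumps. The tool stopped at 58.2 mm, within 0.1 mm of the expected home height. Commanding about 1.5 mm more raised the force from about 13 N to 30 N without any movement. The scene picture matched the predicted home outline.
- **Final hold:** The arm reads about 25–27 N upward on the tool, with the cap still gripped at a set squeeze of 60 N. The fingertips are about 6 mm clear of the shoulder, so the load goes through the cap.
- **Disagreements and gaps:**
  - A sideways force of about 12 N along world x built up while pressing, with no visible shift.
  - The wrist and top cameras disagreed by 2–4 mm on the neck's position; I used the top camera and the rail line.
  - I did not measure the cup, case and dish at the end. The arm did not touch them on its way, and the cup and dish looked unmoved in the pictures I viewed.

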